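# Prop the drooping sink trap with a screw jack

## Task

The white bottle trap under the sink is drooping at its slip joint. Turn the orange knob on top of the blue screw jack clockwise (seen from above) to raise the jack's yellow pad until it just touches the underside of the trap, pushing the trap up by less than a centimetre. Then let go, and do not turn the red handle of the water stop tap.

Things in the scene. Friction and masses are not known exactly. Their poses are not given: they have to be found in the camera images.
- knob_grip (a point): Middle of the jack's orange bar knob: 70 mm long (point x), 16 mm thick (y), 36 mm tall; 18 mm below its top, 20 mm above the 75 x 45 mm bearing block, 234 mm above the matting. Clockwise from above raises the pad 22 mm per rad (quick-lift screw). Starts at its lower stop, 3.5 rad travel; under 1.5 rad is needed. About 0.25 N m of friction; stays where let go. The jack is fixed to the floor.
- pad_top (a point): Centre of the top face of the jack's round yellow pad, 84 mm across and 10 mm thick, level, about 85 mm above the matting at the start. It sits on a blue arm whose centre is 170 mm from the knob's axis, below the trap, and only goes up and down as the knob turns.
- trap_under (a point): Centre of the flat grey underside (52 mm across) of the white bottle trap, over the middle of the pad, 8 to 26 mm above it at the start. The trap is 60 mm across and reaches 94 mm above this point; a 34 mm white waste pipe leaves it sideways. It rests on a lower stop of its slip joint and rides straight up (about 3 N) once the pad pushes it.
- stop_tap (a joint): Bystander to be left alone: angle in rad (clockwise positive, 0 at the start) of the red T handle, 64 mm long, on a copper and brass stop tap about 125 mm tall, at least 170 mm from the orange knob.
Things that resemble listed ones, but are neither listed nor needed, are in the scene too. Of the things that look like the part that bears stop_tap, take the one that is farthest from the robot's base at the start.

How it is judged:
By the outcome, as a careful person would: the job done as asked, in the order asked, and still so for the second after the job is handed in, with the robot touching nothing.
It also fails if it takes over 32 s, if anything falls off the work surface, if the arm or the gripper's body presses on something with over 40 N, if the wrist force passes 120 N, or if a joint passes its speed limit or range.

## Robot

A 6-joint arm with a two-finger parallel gripper is mounted at the origin on the work surface. World frame = base frame: x ahead of the robot, y to its left, z up, the work surface at z = 0. Lengths are in m, angles in rad, forces in N, time in s.
With the tool pointing down it reaches from about 0.275 to 0.85 m from the base axis. Payload 5.2 kg.
Tool frame: the origin (TCP) lies between the finger pads; the fingertips stand 19 mm ahead of it and the grasp point (between the pads) is the TCP; x points along the fingers, y is the direction in which the jaws open and shut, and the axes are right-handed (so a half turn about x gives the same grasp; the last joint's range is limited). The gripper opens to 85 mm and grips with 20 to 120 N. Pads are 22 mm wide; open, the fingers measure 114 mm over their backs; the gripper's body (76 mm by 85 mm) begins 54 mm behind the grasp point. The pads swing forward as they close: fully open they stand 13 mm farther back than shut.
Start: joints at [1.03, 0.259, 1.535, -0, 1.348, -0.203], TCP at [0.182, 0.519, 0.25] pointing down, gripper open.
Joint ranges: [-3.14, 3.14], [-0.91, 2.08], [0.19, 2.58], [-1.22, 4.36], [0.22, 2.71], [-3.12, 3.12]. Speed limits (rad/s): [2.57, 2.57, 3.14, 3.14, 3.14, 3.14].

## Interface

Orientations are given as a unit quaternion [w, x, y, z].
In Python, from bench import r, viewer gives the robot as it stands.
- The arm moves only by the tool send_rows, never from a script. Its argument "targets" is a list of rows, each an object of numbers: "gripper": the finger opening in m, from 0 to 0.0854; "dx", "dy", "dz": the shift along the tool's x, y, z in m; "roll": the turn about the tool's x in rad. In form: [{"gripper": .., "dx": .., "dy": .., "dz": .., "roll": ..}, ...]. A call has 1 to 20 rows; each row is the pose to reach, as a shift and turn from the pose commanded when the call began, along the tool's axes at that moment; what a row does not reach only later rows make up. A row lasts 1/12 s, in which the tool goes at most 41.7 mm and 7.16 degrees, less where a joint would pass 70% of its speed; a pose out of reach is approached as far as the arm can. A call with a gripper value outside its range is refused whole. The fingers move at their own pace and stop on an object; "squeeze" is the grip in N (left out, the last holds). Time passes only in rows, so rows that repeat a pose let the fingers close. It gives the time, the measured TCP pose, the force and the opening at its end, in the units of the state.
- r.sense(): the state, without advancing time (a new reading comes with each control period).
- viewer.get_image(name): name is "scene" or "top" or "wrist"; returns (picture, depth): 400x640x3 uint8, blue, green, red; 400x640 float32, m along the optical axis (not along the pixel's ray), 0 where there is no reading.
- viewer.camera_info(name): a dict with "fx", "fy", "cx", "cy" (pixels), "cam_to_world" (4x4, takes a point from camera to world coordinates). Camera axes: x right, y down, z forward; pixel columns grow to the right and rows downward; lengths in m; the calibration is good to about 2 mm. A picture is of the moment at which its call begins: read the wrist's pose just before it. camera_info takes no time and is no camera call; for the wrist camera it gives the pose at the moment of the call.
- r.hand_in(): hands the job in, once; it reports no verdict.
The state is a dict: "time_s": time; "qpos": joint angles; "joint_velocities": joint speeds; "joint_torque": joint torques, N m; "tcp_pos": TCP position; "tcp_rot": TCP orientation; "wrist_force": force on the tool from outside, world axes, zero at the start; "wrist_torque": the same for the moment, N m; "finger_gap": finger opening in m.
Only numpy, scipy, OpenCV 4.12 (cv2) and the standard library are available. Lean on these libraries where they do the work, as an engineer would, in place of code of your own. Each camera call takes 0.05 s, during which the arm holds its last target. There are 200 camera calls.

## Working session

There is one attempt and no reset: what is moved stays moved. The work goes in short steps, Python scripts to look and compute and a tool call to move; the robot and the scene stay as the last step left them, time stands still between calls to the robot, and variables do not carry over. Pictures are saved under pics/ and viewed, about 8 in all and at most 12, crops included, and the job is handed in when it is done.

Besides the shell and the picture viewer there is one more tool, called as name([rows], argument=value, ...), one row to a line, values as JSON. send_rows: Moves the arm, as the interface text tells. Its arguments: {"type":"object","properties":{"targets":{"type":"array","items":{"type":"object","properties":{"gripper":{"type":"number"},"dx":{"type":"number"},"dy":{"type":"number"},"dz":{"type":"number"},"roll":{"type":"number"}}}},"squeeze":{"type":"number"}},"required":["targets"]}

```bash
mkdir -p pics; cat > h.py <<'E'
import numpy as np, cv2
from bench import r, viewer
def grab(n,fn=None):
    ci=viewer.camera_info(n); im,d=viewer.get_image(n)
    im=np.array(im);d=np.array(d)
    if fn: cv2.imwrite('pics/'+fn,im); np.savez('pics/'+fn[:-4]+'.npz',im=im,d=d,**{k:np.array(ci[k]) for k in ci if k in('fx','fy','cx','cy','cam_to_world')})
    return im,d,ci
def pts(d,ci):
    v,u=np.mgrid[:d.shape[0],:d.shape[1]]
    P=np.stack([(u-ci['cx'])/ci['fx']*d,(v-ci['cy'])/ci['fy']*d,d],-1)
    T=np.array(ci['cam_to_world']); return P@T[:3,:3].T+T[:3,3]
def mask(im,lo,hi):
    return cv2.inRange(cv2.cvtColor(im,cv2.COLOR_BGR2HSV),lo,hi)
E
python3 - <<'E'
from h import *
s=r.sense(); print({k:np.round(s[k],3).tolist() for k in s})
out={}
for n in('scene','top'):
    im,d,ci=grab(n,n+'1.png'); P=pts(d,ci)
    for c,lo,hi in(('orange',(8,140,100),(18,255,255)),('yellow',(21,120,100),(34,255,255)),('red',(0,150,80),(5,255,255)),('blue',(95,110,50),(125,255,255))):
        m=mask(im,lo,hi); k,l,st,ce=cv2.connectedComponentsWithStats(m)
        for i in range(1,k):
            if st[i,4]>40:
                q=P[(l==i)&(d>0)]
                print(n,c,st[i].tolist(),np.round(np.median(q,0),3) if len(q) else None, np.round(np.percentile(q,98,axis=0),3) if len(q) else None)
E
python3 -c "
import cv2,numpy as np
a=cv2.imread('pics/scene1.png');b=cv2.imread('pics/top1.png')
cv2.imwrite('pics/both.png',cv2.resize(np.vstack([a,b]),(480,600)))"
```

```text
{'time_s': 0.0, 'qpos': [1.03, 0.259, 1.536, 0.0, 1.348, -0.203], 'joint_velocities': [-0.002, -0.001, 0.0, -0.002, 0.001, -0.0], 'joint_torque': [-0.0, -44.603, -29.057, -0.001, 0.012, -0.0], 'tcp_pos': [0.182, 0.518, 0.249], 'tcp_rot': [0.697, 0.118, 0.697, -0.119], 'wrist_force': [-0.124, -0.696, 0.642], 'wrist_torque': [0.072, -0.019, -0.032], 'finger_gap': 0.085}
scene orange [0, 65, 187, 46, 554] [-0.575 -0.195  0.208] [-0.567  0.229  0.213]
scene orange [228, 81, 9, 50, 121] [-0.574  0.435 -0.024] [-0.567  0.443  0.091]
scene orange [255, 81, 83, 37, 1574] [-0.088  0.428  0.13 ] [-0.01   0.651  0.154]
scene orange [421, 92, 20, 7, 78] [0.378 0.648 0.2  ] [0.399 0.943 0.203]
scene orange [311, 156, 20, 27, 334] [ 0.502 -0.014  0.241] [0.528 0.297 0.251]
scene orange [194, 242, 15, 9, 58] [ 0.383 -0.263  0.097] [ 0.39  -0.247  0.114]
scene orange [143, 246, 14, 7, 47] [ 0.305 -0.347  0.097] [ 0.312 -0.333  0.114]
scene orange [147, 263, 15, 21, 69] [ 0.309 -0.349  0.043] [ 0.426 -0.341  0.126]
scene orange [203, 263, 10, 17, 112] [ 0.386 -0.265  0.03 ] [ 0.392 -0.258  0.062]
sce
[... 2411 characters left out ...]
34 0.018] [0.803 0.566 0.024]
top red [441, 225, 20, 10, 82] [ 0.428 -0.374  0.125] [ 0.44  -0.347  0.13 ]
top red [403, 240, 20, 9, 79] [ 0.383 -0.257  0.125] [ 0.393 -0.23   0.13 ]
top red [430, 268, 22, 5, 84] [ 0.304 -0.338  0.126] [ 0.31  -0.311  0.129]
top red [82, 312, 13, 8, 52] [0.192 0.663 0.229] [0.236 0.679 0.539]
top red [501, 326, 103, 74, 6331] [ 0.047 -0.599  0.225] [ 0.146 -0.476  0.229]
top blue [311, 156, 51, 76, 1600] [ 0.546 -0.021  0.016] [0.654 0.044 0.206]
top blue [155, 199, 26, 57, 798] [0.443 0.53  0.038] [0.53  0.571 0.044]
top blue [89, 265, 47, 29, 898] [0.286 0.651 0.129] [0.32  0.726 0.154]
top blue [0, 288, 24, 29, 570] [0.236 0.845 0.274] [0.267 0.865 0.313]
```

View pics/scene1.png

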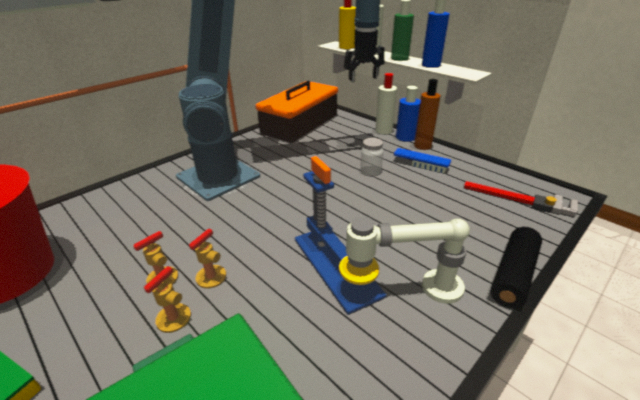

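View pics/top1.png

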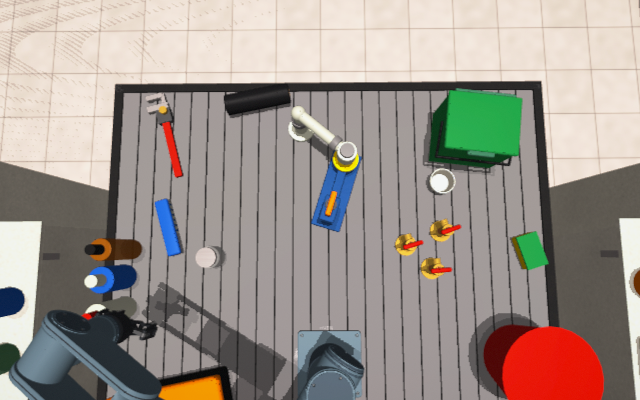

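The red-handled taps are at scene px (149,240), (202,238) and (158,278). The farthest from the base is (0.43,-0.38), and all are well away from the knob. Orange candidates are the knob at scene (321,170) / top (331,203), the toolbox, the orange bottle cap and the orange parts of the taps. The knob is the one on top of the blue jack. Next I'll measure it, with a close crop.

```bash
python3 - <<'E'
from h import *
vis=[]
def ray(ci,uv,z):
    T=ci['cam_to_world'];dv=T[:3,:3]@np.array([(uv[0]-ci['cx'])/ci['fx'],(uv[1]-ci['cy'])/ci['fy'],1]);return T[:3,3]+dv*(z-T[2,3])/dv[2]
for n,(x,y,w,h) in(('top',(300,130,80,110)),('scene',(285,140,120,170))):
    f=np.load(f'pics/{n}1.npz');im=f['im']
    hsv=cv2.cvtColor(im,cv2.COLOR_BGR2HSV)
    m=cv2.inRange(hsv,(5,110,90),(20,255,255)); z=np.zeros_like(m); 
    a=(300,185,50,40) if n=='top' else (300,145,40,45)
    z[a[1]:a[1]+a[3],a[0]:a[0]+a[2]]=m[a[1]:a[1]+a[3],a[0]:a[0]+a[2]]
    c=max(cv2.findContours(z,0,2)[0],key=cv2.contourArea)
    R=cv2.minAreaRect(c);B=cv2.boxPoints(R)
    W=np.array([ray(f,b,.252) for b in B]);print(n,R,np.round(W,3).tolist(),np.round(ray(f,R[0],.252),4))
    P=pts(f['d'],f);k=(z>0)&(P[...,2]>.243)&(P[...,2]<.262);q=P[k];print('depth top face',len(q),q.mean(0).round(3))
    ev,V=np.linalg.eigh(np.cov(q[:,:2].T));print(V[:,1],np.sqrt(ev*12))
    my=cv2.inRange(hsv,(21,120,100),(34,255,255));k=(my>0)&(abs(P[...,2]-.085)<.006)&(P[...,0]>.55)
    q=P[k][:,:2]
    A=np.c_[2*q,np.ones(len(q))];print('pad range',q.min(0),q.max(0))
    crop=cv2.resize(im[y:y+h,x:x+w],None,fx=4 if n=='top' else 3,fy=4 if n=='top' else 3,interpolation=2);cv2.imwrite(f'pics/c_{n}.png',crop)
a=cv2.imread('pics/c_top.png');b=cv2.imread('pics/c_scene.png');o=np.zeros((max(len(a),len(b)),a.shape[1]+b.shape[1],3),np.uint8);o[:len(a),:a.shape[1]]=a;o[:len(b),a.shape[1]:]=b;cv2.imwrite('pics/crop1.png',o)
E
```

```text
top ((330.62689208984375, 203.03460693359375), (6.139405250549316, 24.996152877807617), 15.255120277404785) [[0.464, 0.012, 0.252], [0.532, -0.006, 0.252], [0.527, -0.023, 0.252], [0.46, -0.004, 0.252]] [ 0.4955 -0.0052  0.252 ]
depth top face 132 [ 0.496 -0.006  0.25 ]
[-0.95720411  0.2894137 ] [0.01511055 0.06730704]
pad range [ 0.61814891 -0.09753768] [ 0.68468835 -0.0163175 ]
scene ((320.25, 168.75001525878906), (29.698482513427734, 14.849242210388184), 45.0) [[0.476, -0.035, 0.252], [0.458, 0.014, 0.252], [0.555, -0.02, 0.252], [0.567, -0.064, 0.252]] [ 0.5164 -0.0277  0.252 ]
depth top face 155 [ 0.498 -0.011  0.249]
[-0.95762726  0.28801045] [0.01554459 0.07193988]
pad range [ 0.61584392 -0.09915797] [ 0.69747226 -0.01543579]
```

View pics/crop1.png

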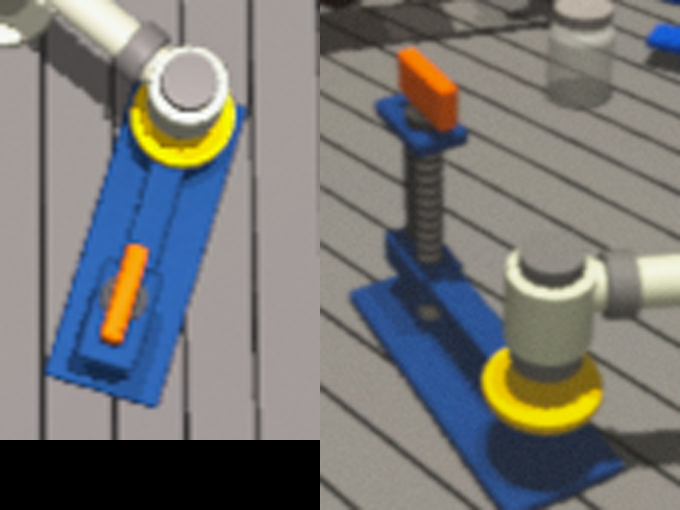

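```bash
python3 - <<'E'
from h import *
from scipy.spatial.transform import Rotation as Ro
s=r.sense();w,x,y,z=s['tcp_rot'];R=Ro.from_quat([x,y,z,w]).as_matrix();print(R.round(3))
print('shift tool',R.T@(np.array([.496,-.006,.33])-s['tcp_pos']))
g=np.array([.289,.957,0])
for k in(g,-g):
    c=R.T@k;print('roll',np.arctan2(c[2],c[1]),c.round(3))
f=np.load('pics/top1.npz')
for n in('top','scene'):
    f=np.load(f'pics/{n}1.npz');P=pts(f['d'],f);k=(np.hypot(P[...,0]-.657,P[...,1]+.057)<.035)&(P[...,2]>.15)
    print(n,k.sum(),np.percentile(P[k][:,2],[50,80,90,95]).round(4),P[k&(P[...,2]>.185)].mean(0).round(3))
    k=(np.hypot(P[...,0]-.657,P[...,1]+.057)<.04)&(abs(P[...,2]-.085)<.006);print('pad z',np.median(P[k][:,2]))
E
```

```text
[[-0.001  0.331  0.943]
 [-0.001  0.943 -0.331]
 [-1.    -0.002 -0.   ]]
shift tool [-0.07995948 -0.39097014  0.47004798]
roll -0.04451730830172378 [-0.002  0.999 -0.044]
roll 3.0970753452880695 [ 0.002 -0.999  0.044]
top 359 [0.1914 0.2007 0.202  0.2028] [ 0.658 -0.056  0.196]
pad z 0.08499318119749599
scene 999 [0.1857 0.1996 0.2006 0.201 ] [ 0.661 -0.062  0.195]
pad z 0.08508418486551145
```

send_rows([
  {"dx":-0.08,"dy":-0.391,"dz":0.47,"roll":-0.045,"gripper":0.06},
  {"dx":-0.08,"dy":-0.391,"dz":0.47,"roll":-0.045,"gripper":0.06},
  {"dx":-0.08,"dy":-0.391,"dz":0.47,"roll":-0.045,"gripper":0.06},
  {"dx":-0.08,"dy":-0.391,"dz":0.47,"roll":-0.045,"gripper":0.06},
  {"dx":-0.08,"dy":-0.391,"dz":0.47,"roll":-0.045,"gripper":0.06},
  {"dx":-0.08,"dy":-0.391,"dz":0.47,"roll":-0.045,"gripper":0.06},
  {"dx":-0.08,"dy":-0.391,"dz":0.47,"roll":-0.045,"gripper":0.06},
  {"dx":-0.08,"dy":-0.391,"dz":0.47,"roll":-0.045,"gripper":0.06},
  {"dx":-0.08,"dy":-0.391,"dz":0.47,"roll":-0.045,"gripper":0.06},
  {"dx":-0.08,"dy":-0.391,"dz":0.47,"roll":-0.045,"gripper":0.06},
  {"dx":-0.08,"dy":-0.391,"dz":0.47,"roll":-0.045,"gripper":0.06},
  {"dx":-0.08,"dy":-0.391,"dz":0.47,"roll":-0.045,"gripper":0.06},
  {"dx":-0.08,"dy":-0.391,"dz":0.47,"roll":-0.045,"gripper":0.06},
  {"dx":-0.08,"dy":-0.391,"dz":0.47,"roll":-0.045,"gripper":0.06},
  {"dx":-0.08,"dy":-0.391,"dz":0.47,"roll":-0.045,"gripper":0.06},
  {"dx":-0.08,"dy":-0.391,"dz":0.47,"roll":-0.045,"gripper":0.06},
  {"dx":-0.08,"dy":-0.391,"dz":0.47,"roll":-0.045,"gripper":0.06},
  {"dx":-0.08,"dy":-0.391,"dz":0.47,"roll":-0.045,"gripper":0.06},
  {"dx":-0.08,"dy":-0.391,"dz":0.47,"roll":-0.045,"gripper":0.06},
])

```text
time_s: 1.68
tcp_pos: [0.4953, -0.0047, 0.33]
tcp_rot: [0.699, 0.103, 0.7, -0.103]
wrist_force: [0.3, -0.5, 0.2]
finger_gap: 0.0601
```

```bash
cat > look.py <<'E'
from h import *
from scipy.spatial.transform import Rotation as Ro
s=r.sense();w,x,y,z=s['tcp_rot'];R=Ro.from_quat([x,y,z,w]).as_matrix()
im,d,ci=grab('wrist','w1.png');P=pts(d,ci);m=mask(im,(5,110,90),(20,255,255))>0
k=m&(abs(P[...,2]-.252)<.008)&(np.hypot(P[...,0]-.496,P[...,1]+.006)<.07);q=P[k]
print(s['time_s'],s['tcp_pos'],s['finger_gap'],s['qpos'],len(q))
ev,V=np.linalg.eigh(np.cov(q[:,:2].T));print(q.mean(0),(q.max(0)+q.min(0))/2,V[:,1],np.sqrt(ev*12))
T=R.T@(q.mean(0)-s['tcp_pos']);u=R.T@np.r_[V[:,1],0];print('tool shift',T,'long in tool',u)
E
python3 look.py
```

```text
1.6833 [ 0.49533439 -0.00465232  0.32996063] 0.06013209810638766 [-2.35229586e-01  1.16261779e-01  1.51857312e+00  3.63274797e-04
  1.50791328e+00 -1.51434754e+00] 1891
[ 0.49303386 -0.00390334  0.25020928] [ 0.49490746 -0.00486143  0.24856285] [-0.95549617  0.29500351] [0.01531313 0.06841071]
tool shift [ 7.97541442e-02  3.20873321e-05 -2.32509908e-03] long in tool [ 0.00117641  0.00775753 -0.99996922]
```

View pics/w1.png

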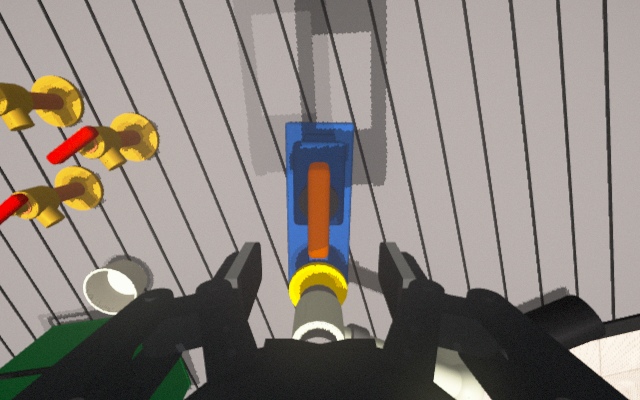

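The wrist view shows the knob at (318,210), centred between the fingers and aligned to within 0.01 rad. The trap lies beyond it at (320,320). Next I descend and grip.

send_rows([
  {"dx":0.03,"gripper":0.06},
  {"dx":0.06,"gripper":0.06},
  {"dx":0.08,"gripper":0.06},
  {"dx":0.091,"gripper":0.06},
  {"dx":0.091,"gripper":0.06},
  {"dx":0.091,"gripper":0.0},
  {"dx":0.091,"gripper":0.0},
  {"dx":0.091,"gripper":0.0},
  {"dx":0.091,"gripper":0.0},
  {"dx":0.091,"gripper":0.0},
  {"dx":0.091,"gripper":0.0},
], squeeze=60)

```text
$.targets[0]: bad value
```

send_rows([
  {"dx":0.03,"dy":0,"dz":0,"roll":0,"gripper":0.06},
  {"dx":0.06,"dy":0,"dz":0,"roll":0,"gripper":0.06},
  {"dx":0.08,"dy":0,"dz":0,"roll":0,"gripper":0.06},
  {"dx":0.091,"dy":0,"dz":0,"roll":0,"gripper":0.06},
  {"dx":0.091,"dy":0,"dz":0,"roll":0,"gripper":0.06},
  {"dx":0.091,"dy":0,"dz":0,"roll":0,"gripper":0.005},
  {"dx":0.091,"dy":0,"dz":0,"roll":0,"gripper":0.005},
  {"dx":0.091,"dy":0,"dz":0,"roll":0,"gripper":0.005},
  {"dx":0.091,"dy":0,"dz":0,"roll":0,"gripper":0.005},
  {"dx":0.091,"dy":0,"dz":0,"roll":0,"gripper":0.005},
  {"dx":0.091,"dy":0,"dz":0,"roll":0,"gripper":0.005},
], squeeze=60)

```text
time_s: 2.65
tcp_pos: [0.4966, -0.0061, 0.2409]
tcp_rot: [0.7, 0.103, 0.699, -0.104]
wrist_force: [-1.9, -1.6, 6.1]
finger_gap: 0.015
```

send_rows([
  {"dx":0,"dy":0,"dz":0,"roll":0.06,"gripper":0.005},
  {"dx":0,"dy":0,"dz":0,"roll":0.12,"gripper":0.005},
  {"dx":0,"dy":0,"dz":0,"roll":0.18,"gripper":0.005},
  {"dx":0,"dy":0,"dz":0,"roll":0.24,"gripper":0.005},
  {"dx":0,"dy":0,"dz":0,"roll":0.3,"gripper":0.005},
  {"dx":0,"dy":0,"dz":0,"roll":0.36,"gripper":0.005},
  {"dx":0,"dy":0,"dz":0,"roll":0.42,"gripper":0.005},
  {"dx":0,"dy":0,"dz":0,"roll":0.48,"gripper":0.005},
  {"dx":0,"dy":0,"dz":0,"roll":0.54,"gripper":0.005},
  {"dx":0,"dy":0,"dz":0,"roll":0.6,"gripper":0.005},
  {"dx":0,"dy":0,"dz":0,"roll":0.6,"gripper":0.005},
  {"dx":0,"dy":0,"dz":0,"roll":0.6,"gripper":0.005},
])

```text
time_s: 3.65
tcp_pos: [0.4964, -0.0066, 0.2409]
tcp_rot: [0.639, 0.305, 0.637, -0.306]
wrist_force: [-3.3, -3.0, 7.4]
finger_gap: 0.0153
```

```bash
cat > meas.py <<'E'
from h import *
import sys
tag=sys.argv[1]
s=r.sense();print(s['time_s'],s['tcp_pos'].round(4) if hasattr(s['tcp_pos'],'round') else s['tcp_pos'],'q6',s['qpos'][5],'F',np.round(s['wrist_force'],1),'M',np.round(s['wrist_torque'],2))
def one(im,d,ci):
    P=pts(d,ci);hy=mask(im,(21,120,100),(34,255,255))>0
    rr=np.hypot(P[...,0]-.657,P[...,1]+.057)
    k=hy&(rr<.043)&(rr>.031)&(P[...,2]<.16)&(P[...,2]>.08);z=P[k][:,2]
    t=(rr<.02)&(P[...,2]>.18);
    print('pad z p50,p90',np.percentile(z,[50,90]).round(4),k.sum(),'trap top',np.percentile(P[t][:,2],[50,80,95]).round(4) if t.any() else None,t.sum())
f=np.load('pics/scene1.npz');print('start');one(f['im'],f['d'],f)
print('now');im,d,ci=grab('scene',f'scene_{tag}.png');one(im,d,ci)
a=np.load('pics/scene1.npz')['im'][190:300,310:410];b=im[190:300,310:410]
cv2.imwrite(f'pics/pair_{tag}.png',cv2.resize(np.hstack([a,b]),None,fx=4,fy=4,interpolation=2))
E
python3 meas.py a
```

```text
3.65 [ 0.4964 -0.0066  0.2409] q6 -0.914315979633549 F [-3.3 -3.   7.4] M [-0.45  0.49 -0.2 ]
start
pad z p50,p90 [0.0848 0.0862] 359 trap top [0.2003 0.2009 0.2015] 259
now
pad z p50,p90 [0.0979 0.0993] 388 trap top [0.2002 0.201  0.2017] 245
```

View pics/pair_a.png

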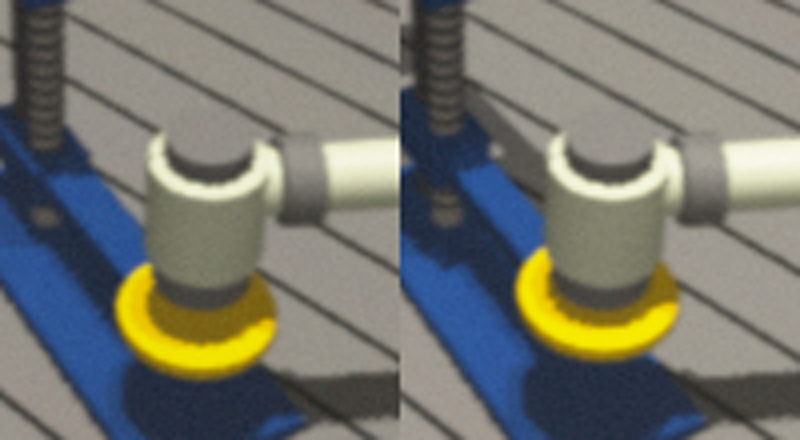

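The pad rose 13 mm as expected and the trap hasn't moved. About 8 mm of gap remains, so I'll turn a further 0.45 rad.

send_rows([
  {"dx":0,"dy":0,"dz":0,"roll":0.06,"gripper":0.005},
  {"dx":0,"dy":0,"dz":0,"roll":0.12,"gripper":0.005},
  {"dx":0,"dy":0,"dz":0,"roll":0.18,"gripper":0.005},
  {"dx":0,"dy":0,"dz":0,"roll":0.24,"gripper":0.005},
  {"dx":0,"dy":0,"dz":0,"roll":0.3,"gripper":0.005},
  {"dx":0,"dy":0,"dz":0,"roll":0.36,"gripper":0.005},
  {"dx":0,"dy":0,"dz":0,"roll":0.42,"gripper":0.005},
  {"dx":0,"dy":0,"dz":0,"roll":0.45,"gripper":0.005},
  {"dx":0,"dy":0,"dz":0,"roll":0.45,"gripper":0.005},
  {"dx":0,"dy":0,"dz":0,"roll":0.45,"gripper":0.005},
])

```text
time_s: 4.53
tcp_pos: [0.496, -0.0067, 0.2408]
tcp_rot: [0.554, 0.44, 0.553, -0.44]
wrist_force: [-3.6, -3.6, 7.3]
finger_gap: 0.015
```

```bash
python3 meas.py b
```

```text
4.5333 [ 0.496  -0.0067  0.2408] q6 -0.4647339414174279 F [-3.6 -3.6  7.3] M [-0.56  0.72 -0.04]
start
pad z p50,p90 [0.0848 0.0862] 359 trap top [0.2003 0.2009 0.2015] 259
now
pad z p50,p90 [0.1076 0.1091] 383 trap top [0.202  0.2026 0.2033] 244
```

View pics/pair_b.png

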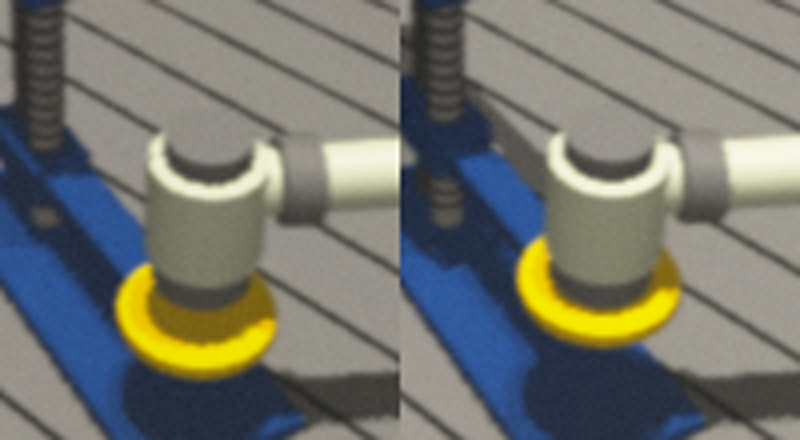

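The trap has risen about 1.7 mm. I'll add 0.08 rad (about 2 mm) so contact is certain, then release and lift straight up.

send_rows([
  {"dx":0,"dy":0,"dz":0,"roll":0.04,"gripper":0.005},
  {"dx":0,"dy":0,"dz":0,"roll":0.08,"gripper":0.005},
  {"dx":0,"dy":0,"dz":0,"roll":0.08,"gripper":0.005},
  {"dx":0,"dy":0,"dz":0,"roll":0.08,"gripper":0.005},
  {"dx":0,"dy":0,"dz":0,"roll":0.08,"gripper":0.06},
  {"dx":0,"dy":0,"dz":0,"roll":0.08,"gripper":0.06},
  {"dx":0,"dy":0,"dz":0,"roll":0.08,"gripper":0.06},
  {"dx":0,"dy":0,"dz":0,"roll":0.08,"gripper":0.06},
  {"dx":0,"dy":0,"dz":0,"roll":0.08,"gripper":0.06},
])

```text
time_s: 5.33
tcp_pos: [0.4962, -0.0056, 0.2392]
tcp_rot: [0.536, 0.462, 0.536, -0.462]
wrist_force: [-0.8, -0.7, -0.2]
finger_gap: 0.0603
```

send_rows([
  {"dx":-0.02,"dy":0,"dz":0,"roll":0,"gripper":0.06},
  {"dx":-0.05,"dy":0,"dz":0,"roll":0,"gripper":0.06},
  {"dx":-0.08,"dy":0,"dz":0,"roll":0,"gripper":0.06},
  {"dx":-0.1,"dy":0,"dz":0,"roll":0,"gripper":0.06},
  {"dx":-0.1,"dy":0,"dz":0,"roll":0,"gripper":0.06},
  {"dx":-0.1,"dy":0,"dz":0,"roll":0,"gripper":0.06},
])

```text
time_s: 5.83
tcp_pos: [0.4967, -0.0058, 0.3403]
tcp_rot: [0.536, 0.462, 0.535, -0.461]
wrist_force: [0.4, 1.1, -0.1]
finger_gap: 0.0601
```

```bash
python3 meas.py c
```

```text
5.8333 [ 0.4967 -0.0058  0.3403] q6 -0.3847583554263511 F [ 0.4  1.1 -0.1] M [0.02 0.   0.02]
start
pad z p50,p90 [0.0848 0.0862] 359 trap top [0.2003 0.2009 0.2015] 259
now
pad z p50,p90 [0.1095 0.1109] 386 trap top [0.2038 0.2046 0.2052] 248
```

View pics/scene_c.png

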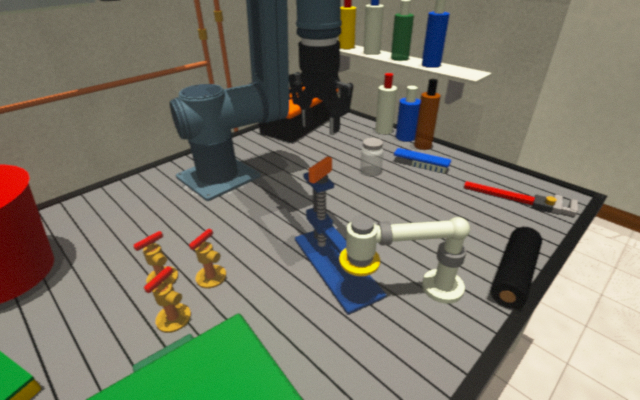

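The trap is up 3.6 mm and the pad up 24.7 mm. In the picture the gripper is clear above the knob (320,168), and the taps near (150..210,240..320) haven't moved. I'm handing in.

```bash
python3 -c "
from bench import r
print(r.hand_in())"
```

```text
the job is handed in; nothing more can be done
None
```

I turned the orange knob clockwise by about 1.13 rad in one grip. The yellow pad now touches the trap and holds it about 3.6 mm above where it rested, under the 1 cm limit. I then opened the gripper, lifted it 10 cm clear and handed the job in at about 5.9 s.

Last checks, made after letting go:
- **Pad:** it sits at about 0.1095 m, up 24.7 mm.
- **Trap top:** it went from 0.2003 to 0.2038 m. That puts the underside at about 0.110 m, which matches the pad being in contact.
- **Forces:** the wrist force was near zero after release and stayed below about 10 N in every reading.
- **Taps:** by eye, the red handles look unmoved in the final picture. I did not measure their angles, but the arm never came near them.

None of the checks failed or disagreed.

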